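# Stir the bead bath and hold up the fuller refill bottle

## Task

Stir the beads in the blue dish with the rod from the stand, until at least four of the five are shifted a good way from where they lay and without losing any from the dish, then put the rod back fully seated in its stand and let go. Weigh the two refill bottles by feel: lift the red-capped one a few centimetres, set it back upright on the mat and let go, then lift the blue-capped one. Finish while holding the heavier one upright and still, a little above the middle of the dish, with the other standing released on the mat; tip no bottle and shove none of the bystanders.

Things in the scene. Friction and masses are not known exactly. Their poses are not given: they have to be found in the camera images.
- bath: round blue dish fixed to the bench, 140 mm outside diameter, 45 mm high, vertical wall 4 mm thick, flat floor 5 mm thick. Origin: centre of its underside, z up; its underside is on the mat's top
- bead0_center (a point): centre of a loose round aluminium bead, 22 mm diameter, 15 g, lying on the dish's floor; at the start the five beads lie in a ring about 36 mm from the dish's centre, leaving the middle free
- bead1_center (a point): centre of a loose round aluminium bead, 22 mm diameter, 15 g, lying on the dish's floor; at the start the five beads lie in a ring about 36 mm from the dish's centre, leaving the middle free
- bead2_center (a point): centre of a loose round aluminium bead, 22 mm diameter, 15 g, lying on the dish's floor; at the start the five beads lie in a ring about 36 mm from the dish's centre, leaving the middle free
- bead3_center (a point): centre of a loose round aluminium bead, 22 mm diameter, 15 g, lying on the dish's floor; at the start the five beads lie in a ring about 36 mm from the dish's centre, leaving the middle free
- bead4_center (a point): centre of a loose round aluminium bead, 22 mm diameter, 15 g, lying on the dish's floor; at the start the five beads lie in a ring about 36 mm from the dish's centre, leaving the middle free
- rod: stirring rod (60 g) standing in its stand: steel shaft 12 mm across, 75 mm long; above it a yellow collar 34 mm across, 6 mm thick, then a round yellow grip 18 mm across, 81 to 127 mm above the origin. Origin: centre of the shaft's bottom end, z up along it. Seated, the collar rests on the stand's top and the tip hangs 5 mm above the mat
- stand: grey block 60 x 60 mm, 80 mm high, fixed to the bench, with one upright round through-hole 22 mm in diameter, chamfered 4 mm at its mouth, at its centre. Origin: centre of its underside, z up
- red_bottle: upright round white bottle, red screw cap, 54 mm across over its whole height, cap included, 128 mm tall (cap the top 28 mm). Origin: centre of underside, z up. Grip across the diameter, about 95 mm up. Loose on the mat. The two differ only in cap and label-band colour; at random one is nearly empty (0.15 to 0.20 kg in all), the other full (0.41 to 0.52 kg); the filling hardly shifts
- blue_bottle: upright round white bottle, blue screw cap, 54 mm across over its whole height, cap included, 128 mm tall (cap the top 28 mm). Origin: centre of underside, z up. Grip across the diameter, about 95 mm up. Loose on the mat. The two differ only in cap and label-band colour; at random one is nearly empty (0.15 to 0.20 kg in all), the other full (0.41 to 0.52 kg); the filling hardly shifts
- mat: pale blue rubber bench mat, fixed, 420 mm along x by 840 mm along y, 2 mm thick. Origin: centre of its underside, on the bench top. Dish, stand and bottles stand on it
- timer: bystander: flat white timer 50 x 70 mm, 16 mm high, loose, lying beyond the dish; origin centre of underside
- tip_box: bystander: loose blue pipette tip box about 89 x 124 mm, 60 mm high, at the left; origin centre of underside
- yellow_box: bystander: loose yellow tube box about 84 x 124 mm, 28 mm high, at the right; origin centre of underside
- pipette: bystander: loose black and steel pipette, 210 mm long, 22 mm high, lying across the near side between robot and dish (its own x axis along its length); origin at its underside, 80 mm from its blunt end
Not all that is in view belongs to the job. Of the things that look like the rod, the smaller one is meant. Leave any turquoise look-alike of the bath alone.

How it is judged (in metres and radians):
On the way, in this order (a step that is already met when the one before it is completed fails the run):
1. the held rod has stirred four of five beads over 15 mm away (horizontal distance between each of rod, bead0_center, bead1_center, bead2_center, bead3_center, bead4_center and bath below 0.066 m and z of rod in the frame of bath below 0.035 m and contact force between rod and the fingers above 0.5 N and (distance of each of bead1_center, bead2_center, bead3_center, bead4_center from where it was at the start of the episode above 0.015 m or distance of each of bead0_center, bead2_center, bead3_center, bead4_center from where it was at the start of the episode above 0.015 m or distance of each of bead0_center, bead1_center, bead3_center, bead4_center from where it was at the start of the episode above 0.015 m or distance of each of bead0_center, bead1_center, bead2_center, bead4_center from where it was at the start of the episode above 0.015 m or distance of each of bead0_center, bead1_center, bead2_center, bead3_center from where it was at the start of the episode above 0.015 m) and height (world z) of each of bead0_center, bead1_center, bead2_center, bead3_center, bead4_center below 0.05 m).
2. the rod is back, seated upright in the stand and let go (horizontal distance between rod and stand below 0.012 m and z of rod in the frame of stand below 0.012 m and angle between rod's own z axis and vertical below 0.12 rad and contact force between rod and the fingers below 0.05 N), for 0.2 s.
3. the red-capped bottle is lifted 20 mm clear, the other standing (height (world z) of red_bottle above 0.022 m and contact force between red_bottle and the fingers above 1 N and contact force between red_bottle and mat below 0.05 N and height (world z) of blue_bottle below 0.008 m and angle between blue_bottle's own z axis and vertical below 0.1 rad and contact force between blue_bottle and the fingers below 0.05 N and contact force between blue_bottle and mat above 0.3 N), for 0.2 s.
4. the red-capped bottle stands upright on the mat again, let go (height (world z) of red_bottle below 0.008 m and angle between red_bottle's own z axis and vertical below 0.1 rad and contact force between red_bottle and the fingers below 0.05 N and contact force between red_bottle and mat above 0.3 N), for 0.1 s.
5. the blue-capped bottle is lifted 20 mm clear, the other standing (all of step 4 and height (world z) of blue_bottle above 0.022 m and contact force between blue_bottle and the fingers above 1 N and contact force between blue_bottle and mat below 0.05 N), for 0.2 s.
At the end, for the whole second after the job is handed in: Heavier bottle held at rest, upright within 0.25 rad, within 50 mm of the dish's axis, underside 10 to 220 mm above the rim, touching nothing else; lighter one upright and released on the mat (presses under 2.9 N); rod seated in its stand and released; all beads in the dish (all of step 2 and (((height (world z) of red_bottle above 0.022 m and contact force between red_bottle and the fingers above 1 N and contact force between red_bottle and mat below 0.05 N) and height (world z) of red_bottle between 0.057 and 0.27 m and horizontal distance between red_bottle and bath below 0.05 m and angle between red_bottle's own z axis and vertical below 0.25 rad and contact force between red_bottle and bath below 0.05 N and contact force between red_bottle and blue_bottle below 0.05 N and linear speed of red_bottle below 0.03 m/s and (height (world z) of blue_bottle below 0.008 m and angle between blue_bottle's own z axis and vertical below 0.1 rad and contact force between blue_bottle and the fingers below 0.05 N and contact force between blue_bottle and mat above 0.3 N) and contact force between blue_bottle and mat below 2.9 N) or ((height (world z) of blue_bottle above 0.022 m and contact force between blue_bottle and the fingers above 1 N and contact force between blue_bottle and mat below 0.05 N) and height (world z) of blue_bottle between 0.057 and 0.27 m and horizontal distance between blue_bottle and bath below 0.05 m and angle between blue_bottle's own z axis and vertical below 0.25 rad and contact force between blue_bottle and bath below 0.05 N and contact force between blue_bottle and red_bottle below 0.05 N and linear speed of blue_bottle below 0.03 m/s and (height (world z) of red_bottle below 0.008 m and angle between red_bottle's own z axis and vertical below 0.1 rad and contact force between red_bottle and the fingers below 0.05 N and contact force between red_bottle and mat above 0.3 N) and contact force between red_bottle and mat below 2.9 N)) and horizontal distance between each of bead0_center, bead1_center, bead2_center, bead3_center, bead4_center and bath below 0.066 m and height (world z) of each of bead0_center, bead1_center, bead2_center, bead3_center, bead4_center below 0.05 m); the arm keeps its last pose, push and grip.
It fails at once if the timer, pipette, tip box or yellow box is shoved more than 30 mm (distance of any of timer, tip_box, yellow_box, pipette from where it was at the start of the episode above 0.03 m).
It fails at once if a bottle is tipped by more than 0.8 rad (angle between any of red_bottle, blue_bottle's own z axis and vertical above 0.8 rad).
It fails at once if a bead leaves the dish (horizontal distance between any of bead0_center, bead1_center, bead2_center, bead3_center, bead4_center and bath above 0.085 m).
It also fails if it takes over 72 s, if anything falls off the work surface, if the arm or the gripper's body presses on something with over 40 N, if the wrist force passes 120 N, or if a joint passes its speed limit or range.

## Robot

A 7-joint arm with a two-finger parallel gripper is mounted at the origin on the work surface. World frame = base frame: x ahead of the robot, y to its left, z up, the work surface at z = 0. Lengths are in m, angles in degrees, forces in N, time in s.
With the tool pointing down it reaches from about 0.425 to 0.875 m from the base axis. Payload 4.7 kg.
Tool frame: the origin (TCP) lies midway between the tips of the shut fingers; the grasp point (between the pads) lies env.grip_point_offset behind it (env.grip_point_offset is the distance from the TCP to the grasp point, in m); z points along the fingers, y is the line along which they close (so a half turn about z gives the same grasp; the last joint's range is limited). The gripper opens to 87 mm and grips with 3 to 60 N. Pads are 19 mm wide; open, the fingers measure 117 mm over their backs; the gripper's body (75 mm by 190 mm) begins 51 mm behind the grasp point.
Start: joints at [-64.624, 18.392, -4.016, 83.108, 1.295, 78.541, -3.26], TCP at [0.27, 0.591, 0.223] pointing down, gripper open.
Joint ranges: [-163.93, 163.93], [-17.29, 119.83], [-79.2, 71.16], [3.27, 140.29], [-89.18, 269.18], [5.43, 117.66], [-154.24, 154.24]. Speed limits (degrees/s): [147.25, 147.25, 180, 180, 180, 180, 180].

## Interface

Orientations are given as [roll, pitch, yaw] about the fixed x, y, z axes, in that order (R = Rz(yaw) Ry(pitch) Rx(roll)).
In Python, from cell import env gives the robot as it stands.
- The arm moves only by the shell command python3 -m creep 'ROWS' [FORCE]. ROWS is a JSON object of lists of equal length, an entry for each row: "translation": the shift along the tool's x, y, z in units of 0.08 m (1.0 is 0.08 m), a list of three; "turn": the turn, a rotation vector about the tool's x, y, z in units of 180 degrees (1.0 is 180 degrees), a list of three; "grip": the opening, from 0 (shut) to 1 (fully open). In form: {"translation": [[x, y, z], ...], "turn": [[ax, ay, az], ...], "grip": [grip, ...]}. A call has 1 to 5 rows; each row shifts and turns the commanded pose from where the row before left it, along the tool's axes as they then stand; what a row does not reach is not made up. A row lasts 1/8 s, in which the tool goes at most 62.5 mm and 10.7 degrees, less where a joint would pass 70% of its speed; a pose out of reach is approached as far as the arm can. A call with a number of a shift or a turn outside -1 to 1 is refused whole. A call with a gripper value outside its range is refused whole. The fingers move at their own pace and stop on an object; FORCE is the grip in N (left out, the last holds). Time passes only in rows, so rows that do not move let the fingers close. It gives the time, the measured TCP pose, the force, the opening and the grip force at its end, in the units of the state.
- env.get_obs(): the state, without advancing time (a new reading comes with each control period).
- env.read_camera(name): name is "scene" or "top" or "wrist"; returns a dict with "frame" (384x512x3 uint8, red, green, blue), "z_map" (384x512 float32, m along the optical axis (not along the pixel's ray), 0 where there is no reading), "K" (3x3 intrinsics, pixels), "D" ([k1, k2, p1, p2, k3] as OpenCV has them; the pictures are not rectified), "rvec" (rotation vector, rad) and "tvec" (3), from world to camera coordinates, as OpenCV has them. Camera axes: x right, y down, z forward; pixel columns grow to the right and rows downward; lengths in m; the calibration is good to about 2 mm. A picture is of the moment at which its call begins.
- env.sign_off(): hands the job in; it is judged then, once.
The state is a dict: "time_s": time; "qpos": joint angles; "joint_velocities": joint speeds; "effort": joint torques, N m; "tool_pos": TCP position; "tool_rot": TCP orientation; "force": force on the tool from outside, world axes, zero at the start; "wrist_torque": the same for the moment, N m; "grip_width": finger opening in m; "grasp_force": force on a finger pad.
Only numpy, scipy, OpenCV 4.12 (cv2) and the standard library are available. Lean on these libraries where they do the work, as an engineer would, in place of code of your own. Each camera call takes 0.05 s, during which the arm holds its last target. There are 200 camera calls.

## Working session

There is one attempt and no reset: what is moved stays moved. The work goes in short steps, Python scripts to look and compute and a shell command to move; the robot and the scene stay as the last step left them, time stands still between calls to the robot, and variables do not carry over. Pictures are saved under pics/ and viewed, at most 10 in all, crops included, and the job is handed in when it is done.

```bash
ls; mkdir -p pics; python3 - <<'E'
from cell import env
import cv2, numpy as np
o=env.get_obs(); print(o, env.grip_point_offset)
for n in ("scene","top"):
    c=env.read_camera(n); cv2.imwrite(f"pics/{n}0.png",cv2.cvtColor(c["frame"],cv2.COLOR_RGB2BGR)); print(n,c["K"],c["D"],c["rvec"],c["tvec"])
    np.savez(f"{n}0.npz",**c)
E
```

```text
pics
{'time_s': 0.0, 'qpos': array([-64.62427018,  18.43883659,  -4.01443493,  83.17452192,
         1.29405553,  78.54082624,  -3.25906221]), 'joint_velocities': array([-0.08079288,  0.02093385,  0.01763561,  0.14804654, -0.03090592,
        0.04737047,  0.01548493]), 'effort': array([-5.30077068e-04, -4.91278625e+01, -4.04010219e-01, -3.12536681e+01,
       -6.37335679e-02,  4.35391255e-02,  1.71747201e-04]), 'tool_pos': array([0.27007351, 0.59062969, 0.22146722]), 'tool_rot': array([-1.79891001e+02,  5.17000786e-03,  1.55433725e+02]), 'force': array([-0.50008673,  1.1387424 ,  0.25154347]), 'wrist_torque': array([ 0.04449794,  0.00428085, -0.02772566]), 'grasp_force': 0.0, 'grip_width': 0.08673583368050697} 0.0187
scene [[375.97160901   0.         258.51666922]
 [  0.         375.97160901 191.91299373]
 [  0.           0.           1.        ]] [0.02813507 0.         0.         0.         0.        ] [ 2.22273     0.54177262 -0.27318937] [-0.43753765 -0.1103395   1.29979676]
top [[469.01372647   0.         252.24973279]
 [  0.         469.01372647 204.84865126]
 [  0.           0.           1.        ]] [0.05142678 0.         0.         0.         0.        ] [ 2.16570073 -2.1997077   0.11709143] [-0.0027509   0.51471687  1.75098183]
```

View pics/scene0.png

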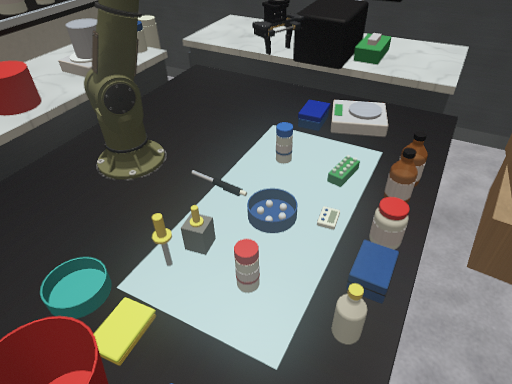

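View pics/top0.png

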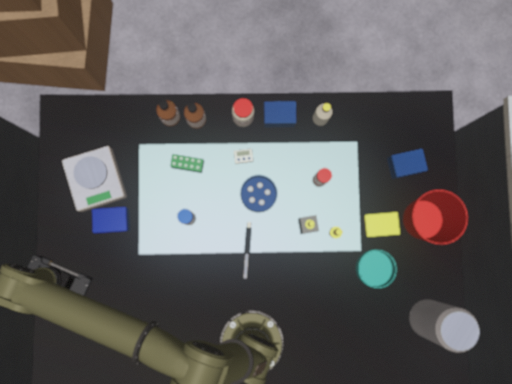

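Scene view: dish at (272,210), rod in the stand at (196,218), and a larger rod look-alike at (161,237). The red bottle is at (247,262) and the blue bottle at (285,140). Top view: dish (259,194), stand (309,225), look-alike (336,232), red bottle (323,177), blue bottle (186,216), pipette (247,250). Candidates for "rod" are the one in the stand (309,225 in top) and the free-standing one (336,232). I take the smaller one, in the stand. The turquoise dish (377,269) and red-capped jar (243,110) are decoys.

```bash
cat > h.py <<'E'
import numpy as np, cv2
from scipy.spatial.transform import Rotation as R
def pose(c):
    M=cv2.Rodrigues(np.array(c["rvec"],float))[0]; return M,np.array(c["tvec"],float).ravel()
def ray(c,uv,z):  # pixels -> world points on plane z
    M,t=pose(c); p=cv2.undistortPoints(np.array(uv,float).reshape(-1,1,2),c["K"],np.array(c["D"])).reshape(-1,2)
    d=np.c_[p,np.ones(len(p))]@M; o=-M.T@t
    return o+d*((z-o[2])/d[:,2])[:,None]
def cloud(c):  # world xyz per pixel
    M,t=pose(c); h,w=c["z_map"].shape
    v,u=np.mgrid[:h,:w]; p=cv2.undistortPoints(np.stack([u,v],-1).reshape(-1,1,2).astype(float),c["K"],np.array(c["D"])).reshape(-1,2)
    X=(np.c_[p,np.ones(len(p))]*c["z_map"].reshape(-1,1)-t)@M
    return X.reshape(h,w,3)
def proj(c,X): return cv2.projectPoints(np.array(X,float).reshape(-1,3),np.array(c["rvec"],float),np.array(c["tvec"],float),c["K"],np.array(c["D"]))[0].reshape(-1,2)
def circ(P):  # least squares circle
    A=np.c_[2*P[:,:2],np.ones(len(P))]; s=np.linalg.lstsq(A,(P[:,:2]**2).sum(1),rcond=None)[0]
    return s[:2],np.sqrt(s[2]+s[:2]@s[:2])
def blobs(m,amin=8):
    n,l,s,ce=cv2.connectedComponentsWithStats(m.astype(np.uint8)); return [(i,s[i,4],ce[i].round(1),l==i) for i in range(1,n) if s[i,4]>=amin]
E
python3 - <<'E'
from h import *
for n in ("top","scene"):
    c=dict(np.load(f"{n}0.npz")); X=cloud(c); hsv=cv2.cvtColor(c["frame"],cv2.COLOR_RGB2HSV); H,S,V=hsv[...,0],hsv[...,1],hsv[...,2]
    on=(X[...,0]>.3)&(X[...,0]<.85)&(abs(X[...,1])<.5)&(c["z_map"]>0)
    for nm,m in dict(yellow=(H>20)&(H<35)&(S>120)&(V>80),red=((H<8)|(H>172))&(S>130)&(V>80),blue=(H>100)&(H<125)&(S>130),grey=(S<60)&(V<130)&(V>40)).items():
        for i,a,ce,b in blobs(m&on,20):
            P=X[b]; zt=np.percentile(P[:,2],95); T=P[P[:,2]>zt-.006]
            print(n,nm,a,ce,"med",np.median(P,0).round(3),"ztop",zt.round(3),"topmid",((T.min(0)+T.max(0))/2).round(3),"ext",np.ptp(T,axis=0).round(3))
    print("mat z",np.median(X[...,2][(H>80)&(H<105)&(S<80)&(V>150)&on]))
# close crop of stand/dish
a=cv2.imread("pics/scene0.png")[170:310,130:320]; b=cv2.imread("pics/top0.png")[150:250,170:350]
a=cv2.resize(a,(760,560)[:2] and (400,295),interpolation=cv2.INTER_CUBIC); b=cv2.resize(b,(400,222),interpolation=cv2.INTER_CUBIC)
cv2.imwrite("pics/crop0.png",np.vstack([a,b]))
E
```

```text
top red 73 [242.5 113.1] med [0.841 0.019 0.122] ztop 0.129 topmid [0.839 0.023 0.128] ext [0.018 0.051 0.01 ]
top red 114 [323.6 175.2] med [ 0.608 -0.266  0.131] ztop 0.138 topmid [ 0.607 -0.267  0.138] ext [0.037 0.036 0.012]
top blue 235 [280.1 118.7] med [ 0.835 -0.12   0.061] ztop 0.068 topmid [ 0.834 -0.12   0.067] ext [0.029 0.113 0.01 ]
top blue 334 [120.  218.9] med [0.466 0.476 0.06 ] ztop 0.068 topmid [0.468 0.476 0.067] ext [0.085 0.048 0.011]
top grey 25 [192.2 108.9] med [0.843 0.198 0.172] ztop 0.178 topmid [0.843 0.198 0.176] ext [0.01  0.021 0.008]
top grey 11450 [244.4 175.1] med [0.748 0.032 0.001] ztop 0.012 topmid [ 0.575 -0.     0.052] ext [0.55  1.    0.092]
top grey 25 [315.9 181.1] med [ 0.596 -0.246  0.061] ztop 0.086 topmid [ 0.593 -0.254  0.088] ext [0.02  0.02  0.015]
top grey 29 [300.6 225.4] med [ 0.434 -0.188  0.059] ztop 0.079 topmid [ 0.429 -0.188  0.08 ] ext [0.029 0.003 0.006]
mat z 0.00247233290484551
scene yellow 174 [195.3 216.9] med [ 0.438 -0.221  0.102] ztop 0.136 topmid [ 0.434 -0.216  0.135] ext [0.018 0.016 0.007]
scene yellow 387 [160.  
[... 1089 characters left out ...]
 -0.318  0.002] ztop 0.027 topmid [0.587 0.095 0.058] ext [0.527 0.809 0.074]
scene grey 343 [283.5 149.4] med [0.477 0.212 0.058] ztop 0.1 topmid [0.472 0.218 0.1  ] ext [0.045 0.023 0.01 ]
scene grey 690 [198.9 238.7] med [ 0.456 -0.241  0.046] ztop 0.082 topmid [ 0.44  -0.216  0.081] ext [0.057 0.067 0.011]
scene grey 29 [325.3 225.9] med [ 0.706 -0.011  0.011] ztop 0.015 topmid [ 0.707 -0.01   0.012] ext [0.046 0.009 0.006]
scene grey 115 [166.6 253.8] med [ 0.409 -0.311  0.05 ] ztop 0.082 topmid [ 0.413 -0.313  0.089] ext [0.02  0.017 0.025]
scene grey 290 [249.8 277.2] med [ 0.629 -0.284  0.056] ztop 0.094 topmid [ 0.631 -0.271  0.095] ext [0.007 0.024 0.014]
mat z 0.004216887946921795
```

View pics/crop0.png

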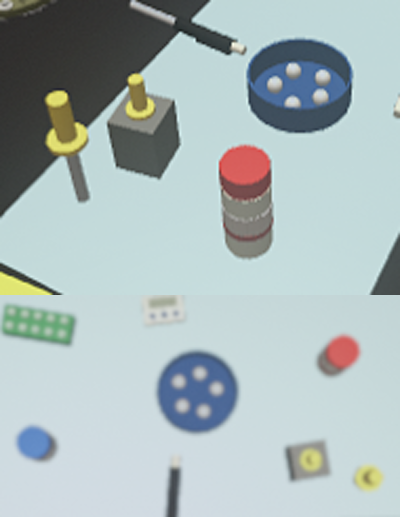

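The crop shows the small rod with its collar on the grey stand, the bigger free-standing rod to its left, and five beads in a ring in the dish. The choice of the rod in the stand is confirmed. Next are the precise positions.

```bash
cat > meas.py <<'E'
from h import *
def dish(c,ctr=(0.547,-0.015)):
    hsv=cv2.cvtColor(c["frame"],cv2.COLOR_RGB2HSV); H,S,V=[hsv[...,i].astype(int) for i in range(3)]
    v,u=np.mgrid[:384,:512]; G=ray(c,np.stack([u,v],-1).reshape(-1,2),.018).reshape(384,512,3)
    d=np.hypot(G[...,0]-ctr[0],G[...,1]-ctr[1])
    b=[ray(c,[ce],.018)[0] for i,a,ce,_ in blobs((S<90)&(V>100)&(d<.062),4)]
    m=((S>110)&(H>95)&(H<130)&(d<.12)).astype(np.uint8); k=cv2.findContours(m,0,cv2.CHAIN_APPROX_NONE)[0]; k=max(k,key=cv2.contourArea).reshape(-1,2)
    return b,ray(c,k,.047)
E
python3 - <<'E'
from meas import *
for n in ("top","scene"):
    c=dict(np.load(f"{n}0.npz")); b,P=dish(c)
    print(n,"dish",circ(P)); print(np.round(b,3))
    hsv=cv2.cvtColor(c["frame"],cv2.COLOR_RGB2HSV); H,S,V=[hsv[...,i].astype(int) for i in range(3)]
    for nm,col,z,g in (("rod",(20,35),.134,(.437,-.217)),("red",None,.13,(.608,-.268)),("blue",(100,125),.13,(.468,.232))):
        u0=proj(c,[[*g,z]])[0]; v,u=np.mgrid[:384,:512]; near=np.hypot(u-u0[0],v-u0[1])<22
        m=(S>110)&(V>60)&near&(((H<8)|(H>172)) if col is None else (H>=col[0])&(H<=col[1]))
        bb=max(blobs(m),key=lambda t:t[1]); k=cv2.findContours(bb[3].astype(np.uint8),0,cv2.CHAIN_APPROX_NONE)[0][0].reshape(-1,2)
        Q=ray(c,k,z); print(n,nm,u0.round(),bb[1],bb[2],"contour circle",np.round(circ(Q)[0],4),circ(Q)[1].round(4),"mid",((Q.max(0)+Q.min(0))/2).round(4))
c=dict(np.load("scene0.npz"));X=cloud(c);hsv=cv2.cvtColor(c["frame"],cv2.COLOR_RGB2HSV)
for nm,g,r,zlo,zhi in (("red",(.608,-.268),.05,.03,.12),("blue",(.468,.232),.05,.03,.12),("grip",(.437,-.217),.03,.095,.130),("collar",(.437,-.217),.03,.083,.091),("stand",(.437,-.217),.06,.079,.083)):
    m=(np.hypot(X[...,0]-g[0],X[...,1]-g[1])<r)&(X[...,2]>zlo)&(X[...,2]<zhi)&(c["z_map"]>0); P=X[m]; print(nm,len(P),circ(P),P.min(0).round(3),P.max(0).round(3))
E
```

```text
top dish (array([ 0.55497309, -0.03348877]), np.float64(0.061430866390551064))
[[ 0.591 -0.039  0.018]
 [ 0.527  0.021  0.018]
 [ 0.577 -0.004  0.018]
 [ 0.564 -0.066  0.018]
 [ 0.536 -0.009  0.018]
 [ 0.526 -0.044  0.018]]Traceback (most recent call last):
  File "<stdin>", line 9, in <module>
ValueError: max() iterable argument is empty
```

```bash
sed -i 's/0.547,-0.015/0.559,-0.033/; s/d<.062/d<.058/' meas.py; python3 - <<'E'
from meas import *
for n in ("top","scene"):
    c=dict(np.load(f"{n}0.npz")); b,P=dish(c)
    print(n,"dish",circ(P),"mid",((P.max(0)+P.min(0))/2).round(4)); print(np.round(b,3),"beadcirc",circ(np.array(b)))
    hsv=cv2.cvtColor(c["frame"],cv2.COLOR_RGB2HSV); H,S,V=[hsv[...,i].astype(int) for i in range(3)]
    for nm,lo,hi,z,g in (("rod",18,38,.134,(.437,-.217)),("red",172,8,.13,(.608,-.268)),("blue",100,125,.13,(.468,.232))):
        u0=proj(c,[[*g,z]])[0]; v,u=np.mgrid[:384,:512]; near=np.hypot(u-u0[0],v-u0[1])<22
        m=(S>70)&(V>60)&near&(((H<8)|(H>172)) if lo>hi else (H>=lo)&(H<=hi))
        bb=blobs(m,4)
        if not bb: print(n,nm,u0,hsv[int(u0[1])-3:int(u0[1])+4:2,int(u0[0])-3:int(u0[0])+4:2].tolist()); continue
        bb=max(bb,key=lambda t:t[1]); k=cv2.findContours(bb[3].astype(np.uint8),0,cv2.CHAIN_APPROX_NONE)[0][0].reshape(-1,2)
        Q=ray(c,k,z); print(n,nm,u0.round(),bb[1],bb[2],"circle",np.round(circ(Q)[0],4),circ(Q)[1].round(4),"mid",((Q.max(0)+Q.min(0))/2).round(4))
c=dict(np.load("scene0.npz"));X=cloud(c)
for nm,g,r,zlo,zhi in (("red",(.608,-.268),.05,.03,.12),("blue",(.468,.232),.05,.03,.12),("grip",(.437,-.217),.03,.095,.130),("collar",(.437,-.217),.03,.083,.091),("stand",(.437,-.217),.06,.079,.083)):
    m=(np.hypot(X[...,0]-g[0],X[...,1]-g[1])<r)&(X[...,2]>zlo)&(X[...,2]<zhi)&(c["z_map"]>0); P=X[m]; print(nm,len(P),circ(P),P.min(0).round(3),P.max(0).round(3))
E
```

```text
top dish (array([ 0.55497309, -0.03348877]), np.float64(0.061430866390551064)) mid [ 0.5549 -0.0344  0.047 ]
[[ 0.591 -0.039  0.018]
 [ 0.577 -0.004  0.018]
 [ 0.565 -0.068  0.018]
 [ 0.536 -0.009  0.018]
 [ 0.526 -0.044  0.018]] beadcirc (array([ 0.55854739, -0.03377177]), np.float64(0.034243055062352694))
top rod [311. 223.] 70 [309.4 223.9] circle [ 0.4338 -0.2101] 0.0152 mid [ 0.4336 -0.2103  0.134 ]
top red [324. 175.] 163 [323.6 175.4] circle [ 0.6069 -0.2659] 0.0244 mid [ 0.6067 -0.2673  0.13  ]
top blue [184. 216.] 171 [184.9 216.1] circle [0.4688 0.2298] 0.0245 mid [0.4689 0.2295 0.13  ]
scene dish (array([ 0.55632645, -0.03461552]), np.float64(0.05706677235700067)) mid [ 0.5547 -0.0335  0.047 ]
[[ 0.532 -0.005  0.018]
 [ 0.573  0.001  0.018]
 [ 0.522 -0.041  0.018]
 [ 0.586 -0.034  0.018]
 [ 0.558 -0.06   0.018]] beadcirc (array([ 0.55375156, -0.02743179]), np.float64(0.03334652906867208))
scene rod [194. 208.] 210 [195.5 216.9] circle [ 0.4538 -0.2371] 0.027 mid [ 0.4541 -0.2367  0.134 ]
scene red [246. 248.] 514 [245.9 251.3] circle [ 0.6115 -0.275 ] 0.0309 mid [ 0.6116 -0.2748  0.13  ]
scene blue [284. 127.] 238 [284.3 129.2] circle [0.4734 0.22  ] 0.0391 mid [0.473  0.2202 0.13  ]
red 611 (array([ 0.60757479, -0.26810795]), np.float64(0.02622054767877282)) [ 0.585 -0.296  0.03 ] [ 0.635 -0.253  0.12 ]
blue 391 (array([0.46742175, 0.23237317]), np.float64(0.025279680962884226)) [0.443 0.204 0.03 ] [0.496 0.246 0.12 ]
grip 80 (array([ 0.43437744, -0.21521751]), np.float64(0.007898518887150294)) [ 0.427 -0.225  0.096] [ 0.443 -0.208  0.13 ]
collar 226 (array([ 0.43632258, -0.2166719 ]), np.float64(0.02202559870073534)) [ 0.408 -0.246  0.083] [ 0.465 -0.189  0.091]
stand 53 (array([ 0.43577494, -0.21567696]), np.float64(0.031273609374285145)) [ 0.405 -0.249  0.079] [ 0.467 -0.183  0.083]
```

```bash
cat > plan.py <<'E'
from h import *
from cell import env
import json
def plan(wps,start=None,grip=1,dec=2,off=None,turn=True):
    """wps: list of (x,y,z,n rows, yaw or None); polar interpolation; yaw None = azimuth+90; prints rows per 5"""
    o=env.get_obs(); p=np.array(o["tool_pos"]); Rm=R.from_euler("xyz",o["tool_rot"],degrees=True)
    if start is not None: p=np.array(start[:3],float)
    yaw=R.as_euler(Rm,"xyz",degrees=True)[2]; T=[];Y=[]
    for x,y,z,n,yw in wps:
        r0,a0=np.hypot(*p0[:2]) if 0 else np.hypot(p[0],p[1]),np.arctan2(p[1],p[0])
        if not T: tgt0=p.copy(); y0=yaw
        r0,a0=np.hypot(*tgt0[:2]),np.arctan2(tgt0[1],tgt0[0]); r1,a1=np.hypot(x,y),np.arctan2(y,x)
        y1=np.degrees(a1)+90 if yw is None else yw
        for i in range(1,n+1):
            s=i/n; r=r0+s*(r1-r0); a=a0+s*(a1-a0); tz=tgt0[2]+s*(z-tgt0[2]); g=np.array([r*np.cos(a),r*np.sin(a),tz])
            yy=y0+s*(y1-y0); M=R.from_euler("xyz",[180,0,yaw],degrees=True)
            t=np.round(M.inv().apply(g-p)/.08,dec); w=round(-(yy-yaw)/180,3)
            if np.abs(t).max()*.08>.0625 or abs(w)*180>10.7: print("TOO BIG",t*.08,w*180)
            T.append(t.tolist()); Y.append([0,0,w]); p=p+M.apply(t*.08); yaw-=w*180
        tgt0=np.array([x,y,z]); y0=y1
    for i in range(0,len(T),5):
        print(json.dumps({"translation":T[i:i+5],"turn":Y[i:i+5],"grip":[grip]*len(T[i:i+5])},separators=(",",":")).replace("-0.0,","0,").replace("-0.0]","0]").replace(".0,",",").replace(".0]","]"))
    print("end",p.round(4),round(yaw,1))
def st():
    o=env.get_obs(); print(round(o["time_s"],2),"pos",np.round(o["tool_pos"],4),"rot",np.round(o["tool_rot"],1),"F",np.round(o["force"],1),"w",round(o["grip_width"],4),"gf",round(o["grasp_force"],1),"q7",round(o["qpos"][6],1))
E
sed -i '/if 0 else/d' plan.py
python3 -c "
from plan import *
plan([(.4345,-.2155,.22,18,None)])"
```

```text
{"translation":[[-0.71,-0.15,0],[-0.7,-0.14,0],[-0.69,-0.15,0],[-0.69,-0.14,0],[-0.67,-0.15,0.01]],"turn":[[0,0,0.028],[0,0,0.029],[0,0,0.028],[0,0,0.028],[0,0,0.029]],"grip":[1,1,1,1,1]}
{"translation":[[-0.66,-0.14,0],[-0.65,-0.14,0],[-0.64,-0.15,0],[-0.63,-0.14,0],[-0.62,-0.14,0]],"turn":[[0,0,0.028],[0,0,0.028],[0,0,0.029],[0,0,0.028],[0,0,0.028]],"grip":[1,1,1,1,1]}
{"translation":[[-0.61,-0.14,0],[-0.6,-0.14,0],[-0.59,-0.14,0],[-0.58,-0.14,0.01],[-0.57,-0.14,0]],"turn":[[0,0,0.029],[0,0,0.028],[0,0,0.028],[0,0,0.029],[0,0,0.028]],"grip":[1,1,1,1,1]}
{"translation":[[-0.56,-0.14,0],[-0.55,-0.14,0],[-0.54,-0.14,0]],"turn":[[0,0,0.028],[0,0,0.029],[0,0,0.028]],"grip":[1,1,1]}
end [ 0.4345 -0.2158  0.22  ] 63.6
```

```bash
python3 -m creep '{"translation":[[-0.71,-0.15,0],[-0.7,-0.14,0],[-0.69,-0.15,0],[-0.69,-0.14,0],[-0.67,-0.15,0.01]],"turn":[[0,0,0.028],[0,0,0.029],[0,0,0.028],[0,0,0.028],[0,0,0.029]],"grip":[1,1,1,1,1]}'
python3 -m creep '{"translation":[[-0.66,-0.14,0],[-0.65,-0.14,0],[-0.64,-0.15,0],[-0.63,-0.14,0],[-0.62,-0.14,0]],"turn":[[0,0,0.028],[0,0,0.028],[0,0,0.029],[0,0,0.028],[0,0,0.028]],"grip":[1,1,1,1,1]}'
python3 -m creep '{"translation":[[-0.61,-0.14,0],[-0.6,-0.14,0],[-0.59,-0.14,0],[-0.58,-0.14,0.01],[-0.57,-0.14,0]],"turn":[[0,0,0.029],[0,0,0.028],[0,0,0.028],[0,0,0.029],[0,0,0.028]],"grip":[1,1,1,1,1]}'
python3 -m creep '{"translation":[[-0.56,-0.14,0],[-0.55,-0.14,0],[-0.54,-0.14,0],[0,0,0]],"turn":[[0,0,0.028],[0,0,0.029],[0,0,0.028],[0,0,0]],"grip":[1,1,1,1]}'
python3 - <<'E'
from plan import *
st()
c=env.read_camera("wrist"); cv2.imwrite("pics/wrist1.png",cv2.cvtColor(c["frame"],cv2.COLOR_RGB2BGR)); X=cloud(c)
P=X[c["z_map"]>0]
hsv=cv2.cvtColor(c["frame"],cv2.COLOR_RGB2HSV); H,S,V=[hsv[...,i].astype(int) for i in range(3)]
m=(H>18)&(H<38)&(S>90)&(np.hypot(X[...,0]-.4345,X[...,1]+.2155)<.05)&(c["z_map"]>0)
for lo,hi in ((.083,.092),(.095,.128),(.129,.142)):
    Q=X[m&(X[...,2]>lo)&(X[...,2]<hi)]
    if len(Q)>5: print(lo,len(Q),circ(Q),((Q.min(0)+Q.max(0))/2).round(4),np.ptp(Q,axis=0).round(4))
# dish as seen by top now
c=env.read_camera("top"); np.savez("top1.npz",**c)
E
```

```text
time_s: 0.72
tool_pos: [0.4644, 0.3857, 0.2213]
tool_rot: [-180.0, 0.0, 129.7]
force: [0.3, 0.2, -0.7]
grip_width: 0.0871
grasp_force: 0.0
time_s: 1.35
tool_pos: [0.5409, 0.1375, 0.2213]
tool_rot: [-180.0, 0.0, 104.3]
force: [0.6, 0.4, -0.7]
grip_width: 0.087
grasp_force: 0.0
time_s: 1.98
tool_pos: [0.5026, -0.0998, 0.2206]
tool_rot: [-180.0, 0.0, 78.7]
force: [0.3, -0.3, 0.3]
grip_width: 0.087
grasp_force: 0.0
time_s: 2.48
tool_pos: [0.4323, -0.2188, 0.2209]
tool_rot: [-180.0, -0.0, 63.2]
force: [0.8, 0.1, 0.2]
grip_width: 0.0871
grasp_force: 0.0
2.48 pos [ 0.4323 -0.2188  0.2209] rot [-180.    -0.    63.2] F [0.8 0.1 0.2] w 0.0871 gf 0.0 q7 -4.8
0.083 402 (array([ 0.43518234, -0.21602457]), np.float64(0.013752682637291442)) [ 0.4353 -0.2156  0.0872] [0.0339 0.0331 0.0083]
0.095 115 (array([ 0.43506858, -0.21608974]), np.float64(0.008743033851589631)) [ 0.4353 -0.2131  0.1115] [0.0172 0.0118 0.0326]
0.129 270 (array([ 0.435363  , -0.21556519]), np.float64(0.006291045359869497)) [ 0.4353 -0.216   0.1327] [0.0172 0.0175 0.0067]
```

View pics/wrist1.png

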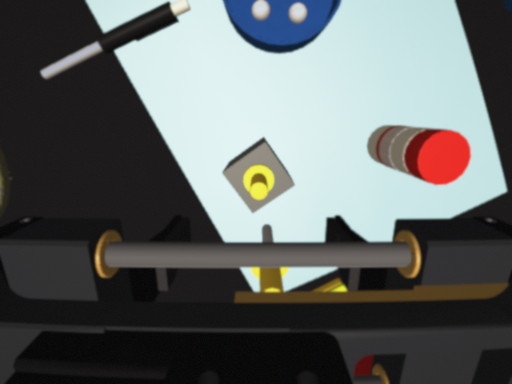

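The wrist view shows the stand with the small rod at (258,180) and the larger decoy at (270,275). The rod is measured at (0.435,-0.216), and all the cameras agree to 2 mm.

```bash
python3 -c "
from plan import *
plan([(.4352,-.2158,.14,3,63.2),(.4352,-.2158,.094,2,63.2)],dec=3)"
```

```text
{"translation":[[-0.001,0.004,0.337],[-0.002,0.003,0.337],[-0.001,0.004,0.337],[0,0,0.287],[0,0,0.288]],"turn":[[0,0,0.001],[0,0,0.001],[0,0,0],[0,0,0],[0,0,0]],"grip":[1,1,1,1,1]}
end [ 0.4352 -0.2158  0.094 ] 63.3
```

```bash
python3 -c "
from plan import *
st()"
python3 -m creep '{"translation":[[0,0.004,0.337],[0,0.003,0.337],[0,0.004,0.337],[0,0,0.287],[0,0,0.288]],"turn":[[0,0,0],[0,0,0],[0,0,0],[0,0,0],[0,0,0]],"grip":[1,1,1,1,1]}'
python3 -m creep '{"translation":[[0,0,0],[0,0,0]],"turn":[[0,0,0],[0,0,0]],"grip":[1,1]}'
```

```text
2.58 pos [ 0.4346 -0.2151  0.2208] rot [-1.80e+02 -1.00e-01  6.36e+01] F [ 0.5 -0.   0.8] w 0.0873 gf 0.0 q7 -4.8
time_s: 3.2
tool_pos: [0.4363, -0.214, 0.0929]
tool_rot: [-180.0, -0.0, 63.8]
force: [0.3, 1.0, -0.2]
grip_width: 0.0869
grasp_force: 0.0
time_s: 3.45
tool_pos: [0.4364, -0.2152, 0.0947]
tool_rot: [180.0, -0.0, 63.7]
force: [-0.9, -0.9, -0.4]
grip_width: 0.0869
grasp_force: 0.0
```

```bash
python3 -m creep '{"translation":[[0,0,0],[0,0,0],[0,0,0],[0,0,0],[0,0,0]],"turn":[[0,0,0],[0,0,0],[0,0,0],[0,0,0],[0,0,0]],"grip":[0,0,0,0,0]}' 30
python3 -m creep '{"translation":[[0,0,0],[0,0,-0.3],[0,0,-0.5],[0,0,-0.5],[0,0,0]],"turn":[[0,0,0],[0,0,0],[0,0,0],[0,0,0],[0,0,0]],"grip":[0,0,0,0,0]}'
python3 - <<'E'
from plan import *
st()
c=env.read_camera("scene"); X=cloud(c); hsv=cv2.cvtColor(c["frame"],cv2.COLOR_RGB2HSV); H,S,V=[hsv[...,i].astype(int) for i in range(3)]
cv2.imwrite("pics/s2.png",cv2.resize(cv2.cvtColor(c["frame"],cv2.COLOR_RGB2BGR)[90:290,110:330],(660,600)))
plan([(.5575,-.0325,.19,6,None),(.5575,-.0325,.10,3,None)],grip=0,dec=3)
E
```

```text
time_s: 4.08
tool_pos: [0.4355, -0.2157, 0.0941]
tool_rot: [180.0, -0.0, 63.6]
force: [0.7, -0.4, -0.6]
grip_width: 0.045
grasp_force: 0.0
time_s: 4.7
tool_pos: [0.4376, -0.2165, 0.2012]
tool_rot: [179.6, -0.1, 63.6]
force: [0.3, 0.5, -0.9]
grip_width: 0.0016
grasp_force: 0.0
4.7 pos [ 0.4376 -0.2165  0.2012] rot [ 1.796e+02 -1.000e-01  6.360e+01] F [ 0.3  0.5 -0.9] w 0.0016 gf 0.0 q7 -4.2
{"translation":[[0.417,0.135,0.019],[0.427,0.134,0.02],[0.436,0.135,0.019],[0.447,0.134,0.019],[0.457,0.133,0.02]],"turn":[[0,0,-0.021],[0,0,-0.022],[0,0,-0.021],[0,0,-0.021],[0,0,-0.022]],"grip":[0,0,0,0,0]}
{"translation":[[0.466,0.134,0.019],[0,0,0.375],[0,0,0.375],[0,0,0.375]],"turn":[[0,0,-0.021],[0,0,0],[0,0,0],[0,0,0]],"grip":[0,0,0,0]}
end [ 0.5575 -0.0325  0.1   ] 86.7
```

View pics/s2.png

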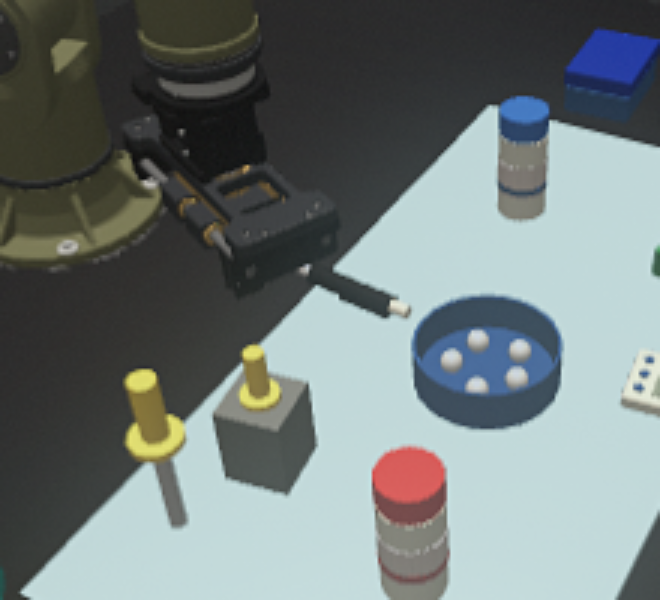

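The fingers are slow (about 70 mm/s), so they had not closed before I lifted. The picture shows the rod still seated at (255,375). I'll reopen, go back down and wait for the close.

```bash
python3 -m creep '{"translation":[[0,0,0],[0,0,0],[0,0,0],[0,0,0],[0,0,0]],"turn":[[0,0,0],[0,0,0],[0,0,0],[0,0,0],[0,0,0]],"grip":[0.6,0.6,0.6,0.6,0.6]}'
python3 -m creep '{"translation":[[0,0,0],[0,0,0.5],[0,0,0.5],[0,0,0.3],[0,0,0]],"turn":[[0,0,0],[0,0,0],[0,0,0],[0,0,0],[0,0,0]],"grip":[0.6,0.6,0.6,0.6,0.6]}'
python3 -m creep '{"translation":[[0,0,0],[0,0,0],[0,0,0],[0,0,0],[0,0,0]],"turn":[[0,0,0],[0,0,0],[0,0,0],[0,0,0],[0,0,0]],"grip":[0,0,0,0,0]}' 30
python3 -m creep '{"translation":[[0,0,0],[0,0,0],[0,0,0]],"turn":[[0,0,0],[0,0,0],[0,0,0]],"grip":[0,0,0]}'
```

```text
time_s: 5.38
tool_pos: [0.4355, -0.2157, 0.198]
tool_rot: [-180.0, 0.0, 63.6]
force: [-0.4, 0.2, -0.0]
grip_width: 0.0435
grasp_force: 0.0
time_s: 6.0
tool_pos: [0.434, -0.2152, 0.0926]
tool_rot: [-179.8, 0.1, 63.6]
force: [0.4, 1.3, 1.1]
grip_width: 0.0525
grasp_force: 0.0
time_s: 6.62
tool_pos: [0.4357, -0.2157, 0.0944]
tool_rot: [180.0, -0.0, 63.6]
force: [-1.0, -0.6, 2.8]
grip_width: 0.0171
grasp_force: 30.0
time_s: 7.0
tool_pos: [0.4357, -0.2157, 0.0944]
tool_rot: [180.0, -0.0, 63.6]
force: [-0.5, 0.2, 4.4]
grip_width: 0.0172
grasp_force: 30.0
```

```bash
python3 -m creep '{"translation":[[0,0,-0.1],[0,0,-0.4],[0,0,-0.5],[0,0,-0.3],[0,0,0]],"turn":[[0,0,0],[0,0,0],[0,0,0],[0,0,0],[0,0,0]],"grip":[0,0,0,0,0]}'
python3 - <<'E'
from plan import *
st()
c=env.read_camera("top"); b,P=dish(c) if 0 else (0,0)
plan([(.557,-.033,.198,6,None),(.557,-.033,.10,3,None)],grip=0,dec=3)
E
```

```text
time_s: 7.62
tool_pos: [0.4366, -0.2162, 0.1997]
tool_rot: [179.8, -0.1, 63.6]
force: [0.7, 0.7, -1.1]
grip_width: 0.017
grasp_force: 30.0
7.62 pos [ 0.4366 -0.2162  0.1997] rot [ 1.798e+02 -1.000e-01  6.360e+01] F [ 0.7  0.7 -1.1] w 0.017 gf 30.0 q7 -4.2
{"translation":[[0.416,0.136,0],[0.425,0.134,0.001],[0.435,0.136,0],[0.446,0.135,0.001],[0.455,0.134,0]],"turn":[[0,0,-0.021],[0,0,-0.022],[0,0,-0.021],[0,0,-0.021],[0,0,-0.021]],"grip":[0,0,0,0,0]}
{"translation":[[0.466,0.134,0.001],[0,0,0.408],[0,0,0.408],[0,0,0.409]],"turn":[[0,0,-0.022],[0,0,0],[0,0,0],[0,0,0]],"grip":[0,0,0,0]}
end [ 0.557 -0.033  0.1  ] 86.7
```

```bash
python3 -m creep '{"translation":[[0.416,0.136,0],[0.425,0.134,0],[0.435,0.136,0],[0.446,0.135,0],[0.455,0.134,0]],"turn":[[0,0,-0.021],[0,0,-0.022],[0,0,-0.021],[0,0,-0.021],[0,0,-0.021]],"grip":[0,0,0,0,0]}'
python3 -m creep '{"translation":[[0.466,0.134,0],[0,0,0.2],[0,0,0],[0,0,0]],"turn":[[0,0,-0.022],[0,0,0],[0,0,0],[0,0,0]],"grip":[0,0,0,0]}'
python3 - <<'E'
from plan import *
from meas import dish
st()
for n in ("scene","wrist"):
    c=env.read_camera(n); np.savez(n+"3.npz",**c); X=cloud(c)
    m=(np.hypot(X[...,0]-.557,X[...,1]+.033)<.085)&(c["z_map"]>0)
    Q=X[m&(X[...,2]>.042)&(X[...,2]<.052)&(np.hypot(X[...,0]-.557,X[...,1]+.033)>.05)]; print(n,"rim",len(Q),circ(Q))
    Q=X[m&(X[...,2]>.014)&(X[...,2]<.04)&(np.hypot(X[...,0]-.557,X[...,1]+.033)>.064)]; print("outer wall",len(Q),circ(Q))
    hsv=cv2.cvtColor(c["frame"],cv2.COLOR_RGB2HSV); bm=m&(hsv[...,1]<100)&(hsv[...,2]>100)&(X[...,2]<.034)&(np.hypot(X[...,0]-.557,X[...,1]+.033)<.06)
    for i,a,ce,b in blobs(bm,6): print(a,ce,X[b].mean(0).round(3))
    Q=X[(np.hypot(X[...,0]-.557,X[...,1]+.033)<.02)&(X[...,2]>.09)&(X[...,2]<.15)&(c["z_map"]>0)]; print("shaft",len(Q), np.median(Q,0) if len(Q) else "")
    cv2.imwrite(f"pics/{n}3.png",cv2.cvtColor(c["frame"],cv2.COLOR_RGB2BGR))
E
```

```text
time_s: 8.3
tool_pos: [0.5427, -0.0658, 0.1978]
tool_rot: [-180.0, 0.0, 83.0]
force: [0.9, -1.2, 0.1]
grip_width: 0.017
grasp_force: 30.0
time_s: 8.8
tool_pos: [0.5567, -0.0339, 0.1823]
tool_rot: [-180.0, 0.0, 86.6]
force: [0.6, -0.3, -1.5]
grip_width: 0.0172
grasp_force: 30.0
8.8 pos [ 0.5567 -0.0339  0.1823] rot [-180.     0.    86.6] F [ 0.6 -0.3 -1.5] w 0.0172 gf 30.0 q7 1.3
scene rim 313 (array([ 0.55506632, -0.03369042]), np.float64(0.06776761737073503))
outer wall 628 (array([ 0.55552221, -0.0340926 ]), np.float64(0.06772754656650726))
50 [268.8 203.3] [ 0.534 -0.01   0.024]
51 [282.7 206.5] [ 0.576 -0.005  0.025]
51 [260.1 209.9] [ 0.525 -0.047  0.024]
47 [281.5 215.3] [ 0.589 -0.041  0.026]
34 [268.7 217.6] [ 0.562 -0.066  0.027]
shaft 69 [ 0.55821158 -0.03748413  0.12241267]
wrist rim 1180 (array([ 0.5561406 , -0.03335746]), np.float64(0.06734099382522477))
outer wall 917 (array([ 0.55609927, -0.03376232]), np.float64(0.06594373124274054))
292 [271.1 150.6] [ 0.576 -0.003  0.024]
285 [236.2 156.9] [ 0.534 -0.008  0.024]
277 [283.7 179.1] [ 0.589 -0.038  0.023]
274 [231.  186.7] [ 0.525 -0.044  0.023]
76 [267.7 199.6] [ 0.569 -0.063  0.022]
7 [239. 210.] [ 0.531 -0.08   0.007]
shaft 154 [ 0.55796862 -0.02978139  0.11689238]
```

View pics/scene3.png

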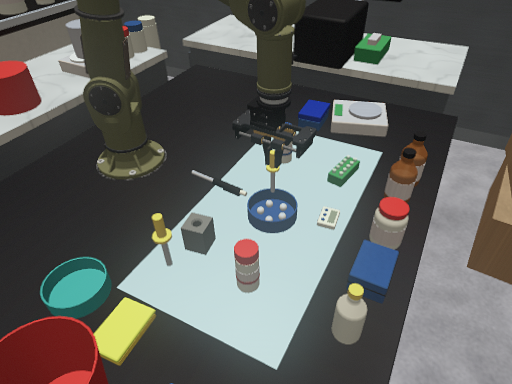

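The rod hangs upright from the fingers at (272,175) over the dish. Dish centre is (0.556,-0.0335). Next I work out the stirring circle.

```bash
python3 - <<'E'
from plan import *
c=(.556,-.0335)
w=[(*c,.155,1,None),(*c,.125,1,None),(*c,.1,1,None)]
w=[(a,b,z,1,86.6) for a,b,z,_,_ in w]
for a,r in [(94,20),(94,40)]+[(94+18*i,42) for i in range(1,21)]: w.append((c[0]+r/1000*np.cos(np.radians(a)),c[1]+r/1000*np.sin(np.radians(a)),.1,1,86.6))
plan(w,start=(.5562,-.0336,.182),grip=0)
E
```

```text
{"translation":[[0,0,0.34],[0,0,0.37],[0,0,0.31],[0.25,-0.03,0.01],[0.25,-0.04,0]],"turn":[[0,0,0],[0,0,0],[0,0,0],[0,0,0],[0,0,0]],"grip":[0,0,0,0,0]}
{"translation":[[-0.02,-0.16,0],[-0.1,-0.13,0],[-0.13,-0.1,0],[-0.15,-0.06,0],[-0.17,0,0]],"turn":[[0,0,0],[0,0,0],[0,0,0],[0,0,0],[0,0,0]],"grip":[0,0,0,0,0]}
{"translation":[[-0.15,0.04,0],[-0.14,0.1,0],[-0.1,0.13,0],[-0.05,0.15,0],[-0.01,0.17,0]],"turn":[[0,0,0],[0,0,0],[0,0,0],[0,0,0],[0,0,0]],"grip":[0,0,0,0,0]}
{"translation":[[0.05,0.15,0],[0.09,0.14,0],[0.13,0.1,0],[0.15,0.05,0],[0.17,0.01,0]],"turn":[[0,0,0],[0,0,0],[0,0,0],[0,0,0],[0,0,0]],"grip":[0,0,0,0,0]}
{"translation":[[0.16,-0.05,0],[0.13,-0.09,0],[0.1,-0.13,0],[0.06,-0.16,0],[0,-0.16,0]],"turn":[[0,0,0],[0,0,0],[0,0,0],[0,0,0],[0,0,0]],"grip":[0,0,0,0,0]}
end [0.5531 0.0083 0.0996] 86.6
```

```bash
python3 -m creep '{"translation":[[0,0,0.34],[0,0,0.37],[0,0,0.31],[0.25,-0.03,0.01],[0.25,-0.04,0]],"turn":[[0,0,0],[0,0,0],[0,0,0],[0,0,0],[0,0,0]],"grip":[0,0,0,0,0]}'
python3 -m creep '{"translation":[[-0.02,-0.16,0],[-0.1,-0.13,0],[-0.13,-0.1,0],[-0.15,-0.06,0],[-0.17,0,0]],"turn":[[0,0,0],[0,0,0],[0,0,0],[0,0,0],[0,0,0]],"grip":[0,0,0,0,0]}'
cat > beads.py <<'E'
from plan import *
C=np.array([.556,-.0335]); B0=np.array([[.534,-.009],[.576,-.004],[.525,-.045],[.589,-.039],[.565,-.067]])
st()
for n in ("scene","wrist"):
    c=env.read_camera(n); X=cloud(c); hsv=cv2.cvtColor(c["frame"],cv2.COLOR_RGB2HSV); d=np.hypot(X[...,0]-C[0],X[...,1]-C[1])
    bm=(c["z_map"]>0)&(hsv[...,1]<100)&(hsv[...,2]>100)&(X[...,2]<.036)&(X[...,2]>.008)&(d<.066)
    print(n,[(a,X[b].mean(0).round(3)[:2].tolist(),"d0min",(np.hypot(*(B0-X[b].mean(0)[:2]).T).min()*1e3).round()) for i,a,ce,b in blobs(bm,10)])
    cv2.imwrite(f"pics/b_{n}.png",cv2.cvtColor(c["frame"],cv2.COLOR_RGB2BGR))
E
python3 beads.py
```

```text
time_s: 9.52
tool_pos: [0.5536, 0.0068, 0.0998]
tool_rot: [180.0, -0.0, 86.6]
force: [1.0, 0.5, -0.7]
grip_width: 0.0176
grasp_force: 30.0
time_s: 10.15
tool_pos: [0.5147, -0.0375, 0.0999]
tool_rot: [180.0, -0.0, 86.6]
force: [0.8, 0.9, 0.0]
grip_width: 0.0174
grasp_force: 30.0
10.15 pos [ 0.5147 -0.0375  0.0999] rot [180.   -0.   86.6] F [0.8 0.9 0. ] w 0.0174 gf 30.0 q7 1.9
scene [(np.int32(78), [0.516, -0.054], 'd0min', np.float64(13.0)), (np.int32(50), [0.576, -0.006], 'd0min', np.float64(2.0)), (np.int32(47), [0.589, -0.041], 'd0min', np.float64(2.0)), (np.int32(34), [0.562, -0.066], 'd0min', np.float64(3.0))]
wrist [(np.int32(489), [0.575, -0.002], 'd0min', np.float64(2.0)), (np.int32(455), [0.588, -0.037], 'd0min', np.float64(2.0)), (np.int32(166), [0.562, -0.06], 'd0min', np.float64(8.0))]
```

Sweep works gently; continue round.

```bash
python3 -m creep '{"translation":[[-0.15,0.04,0],[-0.14,0.1,0],[-0.1,0.13,0],[-0.05,0.15,0],[-0.01,0.17,0]],"turn":[[0,0,0],[0,0,0],[0,0,0],[0,0,0],[0,0,0]],"grip":[0,0,0,0,0]}'
python3 -m creep '{"translation":[[0.05,0.15,0],[0.09,0.14,0],[0.13,0.1,0],[0.15,0.05,0],[0.17,0.01,0]],"turn":[[0,0,0],[0,0,0],[0,0,0],[0,0,0],[0,0,0]],"grip":[0,0,0,0,0]}'
python3 -m creep '{"translation":[[0.16,-0.05,0],[0.13,-0.09,0],[0.1,-0.13,0],[0.06,-0.16,0],[0,-0.16,0]],"turn":[[0,0,0],[0,0,0],[0,0,0],[0,0,0],[0,0,0]],"grip":[0,0,0,0,0]}'
python3 beads.py
```

```text
time_s: 10.88
tool_pos: [0.5608, -0.0757, 0.0995]
tool_rot: [-180.0, 0.1, 86.7]
force: [1.1, -0.8, -0.7]
grip_width: 0.0174
grasp_force: 30.0
time_s: 11.5
tool_pos: [0.5978, -0.0284, 0.0989]
tool_rot: [-179.8, -0.0, 86.7]
force: [0.1, 0.2, -0.6]
grip_width: 0.0172
grasp_force: 30.0
time_s: 12.12
tool_pos: [0.5536, 0.0089, 0.1]
tool_rot: [179.9, 0.0, 86.7]
force: [2.0, -4.2, -0.3]
grip_width: 0.017
grasp_force: 30.0
12.12 pos [0.5536 0.0089 0.1   ] rot [179.9   0.   86.7] F [ 2.  -4.2 -0.3] w 0.017 gf 30.0 q7 -1.2
scene [(np.int32(86), [0.566, 0.012], 'd0min', np.float64(19.0)), (np.int32(23), [0.516, -0.066], 'd0min', np.float64(23.0)), (np.int32(11), [0.604, -0.036], 'd0min', np.float64(16.0))]
wrist [(np.int32(345), [0.549, 0.02], 'd0min', np.float64(32.0)), (np.int32(370), [0.575, 0.016], 'd0min', np.float64(20.0)), (np.int32(256), [0.543, -0.082], 'd0min', np.float64(27.0))]
```

View pics/b_wrist.png

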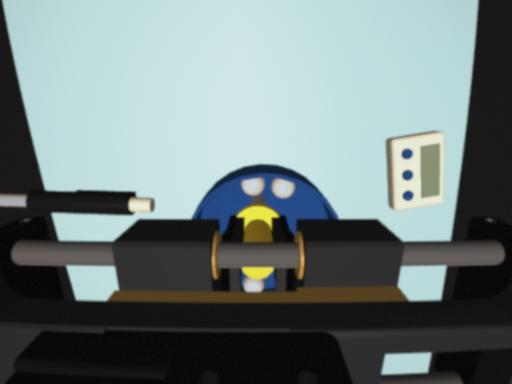

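The wrist view shows the dish with two beads against the wall at (253,186) and (283,188) and one at (254,284). All five now lie along the wall, at least 16-20 mm from any starting spot. I'll do another half turn for margin, then centre, raise and look.

```bash
python3 -m creep '{"translation":[[-0.02,-0.16,0],[-0.1,-0.13,0],[-0.13,-0.1,0],[-0.15,-0.06,0],[-0.17,0,0]],"turn":[[0,0,0],[0,0,0],[0,0,0],[0,0,0],[0,0,0]],"grip":[0,0,0,0,0]}'
python3 -m creep '{"translation":[[-0.15,0.04,0],[-0.14,0.1,0],[-0.1,0.13,0],[-0.05,0.15,0],[-0.01,0.17,0]],"turn":[[0,0,0],[0,0,0],[0,0,0],[0,0,0],[0,0,0]],"grip":[0,0,0,0,0]}'
python3 -m creep '{"translation":[[0.25,0.03,0],[0.25,0.03,0],[0,0,-0.4],[0,0,-0.6],[0,0,-0.3]],"turn":[[0,0,0],[0,0,0],[0,0,0],[0,0,0],[0,0,0]],"grip":[0,0,0,0,0]}'
python3 beads.py; python3 - <<'E'
from plan import *
plan([(.4357,-.2157,.203,6,63.6),(.4357,-.2157,.203,2,63.6)],grip=0,dec=3)
E
```

```text
time_s: 12.85
tool_pos: [0.5148, -0.0351, 0.0998]
tool_rot: [180.0, -0.0, 86.7]
force: [1.1, 0.2, -1.4]
grip_width: 0.0175
grasp_force: 30.0
time_s: 13.48
tool_pos: [0.561, -0.0731, 0.0994]
tool_rot: [-180.0, 0.0, 86.7]
force: [0.4, 0.3, -0.9]
grip_width: 0.0173
grasp_force: 30.0
time_s: 14.1
tool_pos: [0.5681, -0.0315, 0.2064]
tool_rot: [179.8, -0.1, 86.8]
force: [0.1, 0.1, -0.3]
grip_width: 0.0175
grasp_force: 30.0
14.1 pos [ 0.5681 -0.0315  0.2064] rot [ 1.798e+02 -1.000e-01  8.680e+01] F [ 0.1  0.1 -0.3] w 0.0175 gf 30.0 q7 1.7
scene [(np.int32(49), [0.54, 0.014], 'd0min', np.float64(24.0)), (np.int32(50), [0.576, 0.014], 'd0min', np.float64(18.0)), (np.int32(14), [0.525, -0.072], 'd0min', np.float64(27.0)), (np.int32(11), [0.604, -0.036], 'd0min', np.float64(16.0))]
wrist [(np.int32(238), [0.576, 0.017], 'd0min', np.float64(21.0)), (np.int32(233), [0.54, 0.017], 'd0min', np.float64(27.0)), (np.int32(225), [0.61, -0.036], 'd0min', np.float64(21.0)), (np.int32(207), [0.524, -0.075], 'd0min', np.float64(30.0))]
{"translation":[[-0.468,-0.19,0.008],[-0.455,-0.191,0.008],[-0.445,-0.189,0.008],[-0.432,-0.189,0.008],[-0.421,-0.188,0.008]],"turn":[[0,0,0.021],[0,0,0.022],[0,0,0.021],[0,0,0.022],[0,0,0.021]],"grip":[0,0,0,0,0]}
{"translation":[[-0.409,-0.189,0.008],[0,0,0],[0,0,0]],"turn":[[0,0,0.022],[0,0,0],[0,0,0]],"grip":[0,0,0]}
end [ 0.4357 -0.2157  0.203 ] 63.6
```

```bash
python3 -m creep '{"translation":[[-0.468,-0.19,0.008],[-0.455,-0.191,0.008],[-0.445,-0.189,0.008],[-0.432,-0.189,0.008],[-0.421,-0.188,0.008]],"turn":[[0,0,0.021],[0,0,0.022],[0,0,0.021],[0,0,0.022],[0,0,0.021]],"grip":[0,0,0,0,0]}'
python3 -m creep '{"translation":[[-0.409,-0.189,0.008],[0,0,0],[0,0,0],[0,0,0]],"turn":[[0,0,0.022],[0,0,0],[0,0,0],[0,0,0]],"grip":[0,0,0,0]}'
python3 - <<'E'
from plan import *
st()
c=env.read_camera("scene"); X=cloud(c); S=(np.hypot(X[...,0]-.4357,X[...,1]+.2157)<.03)&(c["z_map"]>0)
for lo in np.arange(.085,.24,.012):
    Q=X[S&(X[...,2]>lo)&(X[...,2]<lo+.012)]
    if len(Q)>3: print(lo.round(3),len(Q),np.median(Q,0).round(4))
cv2.imwrite("pics/s4.png",cv2.resize(cv2.cvtColor(c["frame"],cv2.COLOR_RGB2BGR)[130:280,120:270],(600,600)))
E
```

```text
time_s: 14.82
tool_pos: [0.4578, -0.1951, 0.2003]
tool_rot: [-180.0, -0.0, 67.1]
force: [-0.0, -0.4, -0.8]
grip_width: 0.0171
grasp_force: 30.0
time_s: 15.32
tool_pos: [0.4338, -0.2166, 0.1998]
tool_rot: [-180.0, -0.0, 63.5]
force: [-0.1, 0.4, -1.1]
grip_width: 0.0173
grasp_force: 30.0
15.32 pos [ 0.4338 -0.2166  0.1998] rot [-180.    -0.    63.5] F [-0.1  0.4 -1.1] w 0.0173 gf 30.0 q7 -4.4
0.085 98 [ 0.4345 -0.2188  0.0858]
0.109 7 [ 0.4356 -0.2195  0.1175]
0.121 18 [ 0.4359 -0.2191  0.1269]
0.133 19 [ 0.4367 -0.2204  0.1391]
0.145 21 [ 0.437  -0.2196  0.1507]
0.157 19 [ 0.4361 -0.2188  0.1625]
0.169 18 [ 0.4358 -0.2205  0.1741]
0.181 14 [ 0.4448 -0.2278  0.1914]
0.193 73 [ 0.4353 -0.2243  0.196 ]
0.205 47 [ 0.4459 -0.2232  0.2098]
0.217 22 [ 0.4217 -0.2186  0.2224]
0.229 12 [ 0.4287 -0.2236  0.2328]
```

View pics/s4.png

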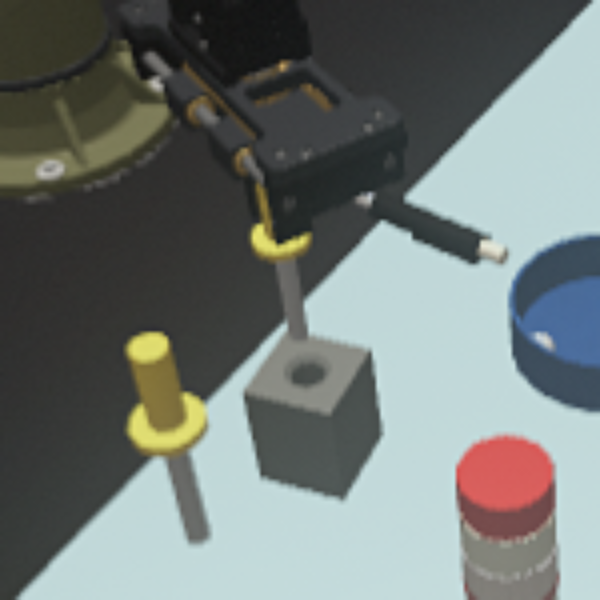

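The rod is upright in the fingers, with its tip at (300,335) above the stand's hole at (305,375). Lowering it.

```bash
python3 -c "
from plan import *
st()"; python3 -m creep '{"translation":[[0,0,0.2],[0,0,0.2],[0,0,0.2],[0,0,0],[0,0,0]],"turn":[[0,0,0],[0,0,0],[0,0,0],[0,0,0],[0,0,0]],"grip":[0,0,0,0,0]}'
python3 -c "
from plan import *
st()"
```

```text
15.38 pos [ 0.4339 -0.2166  0.1997] rot [-180.     0.    63.5] F [ 0.5  0.2 -0.7] w 0.0171 gf 30.0 q7 -4.4
time_s: 16.0
tool_pos: [0.4336, -0.2174, 0.1519]
tool_rot: [180.0, 0.0, 63.4]
force: [-0.5, -0.1, -0.3]
grip_width: 0.0175
grasp_force: 30.0
16.0 pos [ 0.4336 -0.2174  0.1519] rot [180.    0.   63.4] F [-0.5 -0.1 -0.3] w 0.0175 gf 30.0 q7 -2.6
```

```bash
python3 -m creep '{"translation":[[0.028,0.014,0],[0,0,0.3],[0,0,0.3],[0,0,0.1],[0,0,0]],"turn":[[0,0,0],[0,0,0],[0,0,0],[0,0,0],[0,0,0]],"grip":[0,0,0,0,0]}'
python3 -m creep '{"translation":[[0,0,0]],"turn":[[0,0,0]],"grip":[0]}'
```

```text
time_s: 16.62
tool_pos: [0.4356, -0.2158, 0.096]
tool_rot: [-180.0, 0.0, 63.4]
force: [0.2, -0.7, 0.1]
grip_width: 0.0168
grasp_force: 30.0
time_s: 16.75
tool_pos: [0.4363, -0.216, 0.0968]
tool_rot: [179.9, -0.0, 63.5]
force: [-0.1, 0.5, -0.3]
grip_width: 0.0172
grasp_force: 30.0
```

```bash
python3 -m creep '{"translation":[[0,0,0.02],[0,0,0],[0,0,0],[0,0,0],[0,0,0]],"turn":[[0,0,0],[0,0,0],[0,0,0],[0,0,0],[0,0,0]],"grip":[0,0.6,0.6,0.6,0.6]}'
python3 -m creep '{"translation":[[0,0,0],[0,0,0],[0,0,-0.4],[0,0,-0.6],[0,0,-0.6]],"turn":[[0,0,0],[0,0,0],[0,0,0],[0,0,0],[0,0,0]],"grip":[0.6,0.6,1,1,1]}'
python3 - <<'E'
from plan import *
st()
c=env.read_camera("scene"); X=cloud(c); S=(np.hypot(X[...,0]-.4357,X[...,1]+.2157)<.02)&(c["z_map"]>0)
for lo,hi in ((.08,.092),(.095,.128),(.128,.145)):
    Q=X[S&(X[...,2]>lo)&(X[...,2]<hi)]; print(len(Q),Q.max(0).round(3),np.median(Q,0).round(3))
plan([(.607,-.267,.2,4,None),(.607,-.267,.2,1,None)],dec=3)
E
```

```text
time_s: 17.38
tool_pos: [0.4355, -0.2158, 0.0943]
tool_rot: [180.0, -0.0, 63.4]
force: [-0.5, 0.0, -0.5]
grip_width: 0.0476
grasp_force: 0.0
time_s: 18.0
tool_pos: [0.4352, -0.2158, 0.2235]
tool_rot: [-180.0, -0.0, 63.4]
force: [0.9, -0.5, -0.3]
grip_width: 0.0746
grasp_force: 0.0
18.0 pos [ 0.4352 -0.2158  0.2235] rot [-180.    -0.    63.4] F [ 0.9 -0.5 -0.3] w 0.0746 gf 0.0 q7 -5.3
107 [ 0.454 -0.199  0.092] [ 0.442 -0.221  0.089]
75 [ 0.445 -0.209  0.128] [ 0.441 -0.221  0.112]
45 [ 0.444 -0.207  0.138] [ 0.436 -0.217  0.136]
{"translation":[[0.078,0.542,0.094],[0.084,0.543,0.093],[0.089,0.542,0.094],[0.094,0.543,0.094],[0,0,0]],"turn":[[0,0,-0.004],[0,0,-0.004],[0,0,-0.004],[0,0,-0.004],[0,0,0]],"grip":[1,1,1,1,1]}
end [ 0.607 -0.267  0.2  ] 66.3
```

Rod seated (grip top at about 0.134 m, as at the start). On to the red bottle.

```bash
python3 -m creep '{"translation":[[0.078,0.542,0.094],[0.084,0.543,0.093],[0.089,0.542,0.094],[0.094,0.543,0.094],[0,0,0]],"turn":[[0,0,-0.004],[0,0,-0.004],[0,0,-0.004],[0,0,-0.004],[0,0,0]],"grip":[1,1,1,1,1]}'
python3 - <<'E'
from plan import *
import time
c=env.read_camera("wrist"); X=cloud(c); hsv=cv2.cvtColor(c["frame"],cv2.COLOR_RGB2HSV); H=hsv[...,0]
m=((H<8)|(H>172))&(hsv[...,1]>120)&(c["z_map"]>0)&(np.hypot(X[...,0]-.607,X[...,1]+.267)<.05)
Q=X[m&(X[...,2]>.126)]; print(len(Q),((Q.max(0)+Q.min(0))/2).round(4),np.ptp(Q,axis=0).round(3))
Q=X[(np.hypot(X[...,0]-.607,X[...,1]+.267)<.05)&(X[...,2]>.03)&(X[...,2]<.12)&(c["z_map"]>0)]; print(circ(Q))
st(); plan([(.607,-.267,.079,4,66.3)],dec=3)
E
```

```text
time_s: 18.68
tool_pos: [0.6056, -0.2648, 0.1888]
tool_rot: [-179.8, 0.2, 66.5]
force: [-0.1, -0.4, -0.4]
grip_width: 0.0871
grasp_force: 0.0
2789 [ 0.6087 -0.2677  0.1291] [0.051 0.053 0.006]
(array([ 0.60822797, -0.2681525 ]), np.float64(0.0268968825994806))
18.73 pos [ 0.6041 -0.2654  0.1901] rot [-1.798e+02  1.000e-01  6.640e+01] F [-0.6  0.   0.8] w 0.0873 gf 0.0 q7 9.9
{"translation":[[-0.001,0.01,0.347],[-0.001,0.011,0.348],[-0.001,0.01,0.347],[-0.001,0.011,0.347]],"turn":[[0,0,0],[0,0,0],[0,0,0],[0,0,0]],"grip":[1,1,1,1]}
end [ 0.607 -0.267  0.079] 66.4
```

```bash
python3 -m creep '{"translation":[[-0.01,0.02,0.347],[0,0.02,0.348],[0,0.02,0.347],[0,0,0.34],[0,0,0]],"turn":[[0,0,0],[0,0,0],[0,0,0],[0,0,0],[0,0,0]],"grip":[1,1,1,1,1]}'
python3 -m creep '{"translation":[[0,0,0],[0,0,0],[0,0,0],[0,0,0],[0,0,0]],"turn":[[0,0,0],[0,0,0],[0,0,0],[0,0,0],[0,0,0]],"grip":[0.2,0.2,0.2,0.2,0.2]}' 30
```

```text
time_s: 19.35
tool_pos: [0.6058, -0.2672, 0.0805]
tool_rot: [-179.8, -0.0, 66.3]
force: [1.0, 0.5, 0.5]
grip_width: 0.087
grasp_force: 0.0
time_s: 19.98
tool_pos: [0.6082, -0.2682, 0.0821]
tool_rot: [180.0, -0.0, 66.3]
force: [-0.4, -0.4, 3.7]
grip_width: 0.0541
grasp_force: 30.0
```

```bash
python3 -m creep '{"translation":[[0,0,-0.1],[0,0,-0.2],[0,0,-0.2],[0,0,0],[0,0,0]],"turn":[[0,0,0],[0,0,0],[0,0,0],[0,0,0],[0,0,0]],"grip":[0.2,0.2,0.2,0.2,0.2]}'
for i in 1 2; do python3 -m creep '{"translation":[[0,0,0]],"turn":[[0,0,0]],"grip":[0.2]}' | grep -E "force|pos"; done
python3 -m creep '{"translation":[[0,0,0]],"turn":[[0,0,0]],"grip":[0.2]}'
```

```text
time_s: 20.6
tool_pos: [0.608, -0.268, 0.1217]
tool_rot: [-180.0, -0.0, 66.3]
force: [0.1, -0.2, -1.2]
grip_width: 0.0536
grasp_force: 30.0
tool_pos: [0.6077, -0.2678, 0.121]
force: [-0.6, 0.0, -2.3]
grasp_force: 30.0
tool_pos: [0.6078, -0.268, 0.1211]
force: [-0.0, 0.8, -1.0]
grasp_force: 30.0
time_s: 20.98
tool_pos: [0.6079, -0.2681, 0.1214]
tool_rot: [-180.0, 0.0, 66.3]
force: [0.5, -0.1, -1.7]
grip_width: 0.054
grasp_force: 30.0
```

Red reads about 1.6 N, so about 0.16 kg: the light one. Setting it down.

```bash
python3 -m creep '{"translation":[[0,0,0.2],[0,0,0.2],[0,0,0.08],[0,0,0.01],[0,0,0]],"turn":[[0,0,0],[0,0,0],[0,0,0],[0,0,0],[0,0,0]],"grip":[0.2,0.2,0.2,0.2,0.2]}'
python3 -m creep '{"translation":[[0,0,0],[0,0,0],[0,0,0],[0,0,0],[0,0,0]],"turn":[[0,0,0],[0,0,0],[0,0,0],[0,0,0],[0,0,0]],"grip":[0.2,1,1,1,1]}'
python3 -m creep '{"translation":[[0,0,0],[0,0,-0.2],[0,0,-0.5],[0,0,-0.6],[0,0,-0.6]],"turn":[[0,0,0],[0,0,0],[0,0,0],[0,0,0],[0,0,0]],"grip":[1,1,1,1,1]}'
python3 - <<'E'
from plan import *
c=env.read_camera("wrist"); X=cloud(c); hsv=cv2.cvtColor(c["frame"],cv2.COLOR_RGB2HSV); H=hsv[...,0]
m=((H<8)|(H>172))&(hsv[...,1]>120)&(c["z_map"]>0)&(np.hypot(X[...,0]-.607,X[...,1]+.267)<.05)
Q=X[m&(X[...,2]>.126)]; print(len(Q),((Q.max(0)+Q.min(0))/2).round(4),np.median(Q[:,2]),np.ptp(Q,axis=0).round(3))
st(); plan([(.468,.2315,.22,11,None)],dec=2)
E
```

```text
time_s: 21.6
tool_pos: [0.6081, -0.2682, 0.0822]
tool_rot: [180.0, 0.0, 66.3]
force: [0.6, -0.1, -2.1]
grip_width: 0.0541
grasp_force: 30.0
time_s: 22.22
tool_pos: [0.6082, -0.2682, 0.0826]
tool_rot: [180.0, -0.0, 66.3]
force: [-0.4, 0.2, 0.3]
grip_width: 0.0835
grasp_force: 0.0
time_s: 22.85
tool_pos: [0.6081, -0.2683, 0.2373]
tool_rot: [179.9, -0.0, 66.3]
force: [0.4, 0.2, 0.4]
grip_width: 0.0873
grasp_force: 0.0
1962 [ 0.6085 -0.2675  0.1293] 0.130143798034713 [0.052 0.052 0.006]
22.9 pos [ 0.6107 -0.2701  0.2449] rot [ 1.793e+02 -1.000e-01  6.630e+01] F [ 1.6 -0.8  5.1] w 0.0871 gf 0.0 q7 9.3
{"translation":[[0.65,-0.19,0.03],[0.64,-0.19,0.03],[0.62,-0.19,0.02],[0.62,-0.18,0.03],[0.59,-0.19,0.03]],"turn":[[0,0,-0.025],[0,0,-0.026],[0,0,-0.025],[0,0,-0.025],[0,0,-0.025]],"grip":[1,1,1,1,1]}
{"translation":[[0.59,-0.19,0.03],[0.57,-0.19,0.03],[0.56,-0.18,0.03],[0.55,-0.19,0.02],[0.53,-0.19,0.03]],"turn":[[0,0,-0.026],[0,0,-0.025],[0,0,-0.025],[0,0,-0.025],[0,0,-0.026]],"grip":[1,1,1,1,1]}
{"translation":[[0.52,-0.18,0.03]],"turn":[[0,0,-0.025]],"grip":[1]}
end [0.4682 0.2317 0.2201] 116.4
```

```bash
python3 -m creep '{"translation":[[0.65,-0.19,0.03],[0.64,-0.19,0.03],[0.62,-0.19,0.02],[0.62,-0.18,0.03],[0.59,-0.19,0.03]],"turn":[[0,0,-0.025],[0,0,-0.026],[0,0,-0.025],[0,0,-0.025],[0,0,-0.025]],"grip":[1,1,1,1,1]}'
python3 -m creep '{"translation":[[0.59,-0.19,0.03],[0.57,-0.19,0.03],[0.56,-0.18,0.03],[0.55,-0.19,0.02],[0.53,-0.19,0.03]],"turn":[[0,0,-0.026],[0,0,-0.025],[0,0,-0.025],[0,0,-0.025],[0,0,-0.026]],"grip":[1,1,1,1,1]}'
python3 -m creep '{"translation":[[0.52,-0.18,0.03],[0,0,0],[0,0,0],[0,0,0]],"turn":[[0,0,-0.025],[0,0,0],[0,0,0],[0,0,0]],"grip":[1,1,1,1]}'
python3 - <<'E'
from plan import *
c=env.read_camera("wrist"); X=cloud(c); hsv=cv2.cvtColor(c["frame"],cv2.COLOR_RGB2HSV); H=hsv[...,0]
d=np.hypot(X[...,0]-.468,X[...,1]-.2315)
Q=X[(H>98)&(H<128)&(hsv[...,1]>120)&(c["z_map"]>0)&(d<.05)&(X[...,2]>.126)]; print(len(Q),((Q.max(0)+Q.min(0))/2).round(4),np.ptp(Q,axis=0).round(3))
Q=X[(d<.05)&(X[...,2]>.03)&(X[...,2]<.12)&(c["z_map"]>0)]; print(circ(Q))
st(); plan([(.468,.2315,.081,4,116.4)],dec=3)
E
```

```text
time_s: 23.52
tool_pos: [0.5991, -0.0077, 0.2243]
tool_rot: [179.9, -0.0, 89.2]
force: [0.4, 0.5, 0.4]
grip_width: 0.0868
grasp_force: 0.0
time_s: 24.15
tool_pos: [0.4939, 0.2017, 0.2132]
tool_rot: [179.9, -0.0, 112.0]
force: [0.8, -0.4, 0.5]
grip_width: 0.0869
grasp_force: 0.0
time_s: 24.65
tool_pos: [0.4665, 0.2323, 0.2102]
tool_rot: [179.9, 0.0, 116.2]
force: [-0.5, -0.3, -0.8]
grip_width: 0.0868
grasp_force: 0.0
2381 [0.4679 0.2333 0.1292] [0.052 0.052 0.006]
(array([0.4681999 , 0.23263942]), np.float64(0.02685933760632389))
24.7 pos [0.4664 0.2324 0.21  ] rot [180.    0.  116.2] F [ 0.3 -0.3 -0.7] w 0.087 gf 0.0 q7 -2.2
{"translation":[[-0.005,0.003,0.403],[-0.004,0.003,0.403],[-0.005,0.004,0.403],[-0.005,0.003,0.404]],"turn":[[0,0,0],[0,0,-0.001],[0,0,0],[0,0,0]],"grip":[1,1,1,1]}
end [0.468  0.2315 0.081 ] 116.4
```

```bash
python3 -m creep '{"translation":[[0,0.01,0.4],[0,0.01,0.4],[0,0,0.4],[0,0,0.4],[0,0,0]],"turn":[[0,0,0],[0,0,0],[0,0,0],[0,0,0],[0,0,0]],"grip":[1,1,1,1,1]}'
python3 -m creep '{"translation":[[0,0,0],[0,0,0],[0,0,0],[0,0,0],[0,0,0]],"turn":[[0,0,0],[0,0,0],[0,0,0],[0,0,0],[0,0,0]],"grip":[0.2,0.2,0.2,0.2,0.2]}' 40
python3 -m creep '{"translation":[[0,0,0],[0,0,-0.1],[0,0,-0.2],[0,0,-0.2],[0,0,0]],"turn":[[0,0,0],[0,0,0],[0,0,0],[0,0,0],[0,0,0]],"grip":[0.2,0.2,0.2,0.2,0.2]}'
for i in 1 2; do python3 -m creep '{"translation":[[0,0,0]],"turn":[[0,0,0]],"grip":[0.2]}' | grep -E "force|pos"; done
```

```text
time_s: 25.32
tool_pos: [0.4656, 0.2324, 0.0795]
tool_rot: [-179.7, 0.1, 116.3]
force: [0.1, -0.6, 0.3]
grip_width: 0.0868
grasp_force: 0.0
time_s: 25.95
tool_pos: [0.4669, 0.2345, 0.0822]
tool_rot: [180.0, -0.0, 116.4]
force: [-0.8, -0.9, 2.7]
grip_width: 0.0531
grasp_force: 40.0
time_s: 26.58
tool_pos: [0.4682, 0.2352, 0.1237]
tool_rot: [179.8, -0.0, 116.4]
force: [-0.1, 0.7, -4.7]
grip_width: 0.0532
grasp_force: 40.0
tool_pos: [0.4667, 0.2343, 0.1216]
force: [0.2, -0.4, -5.4]
grasp_force: 40.0
tool_pos: [0.4664, 0.2341, 0.1211]
force: [0.1, -1.1, -4.2]
grasp_force: 40.0
```

Blue reads about 4.8 N, so about 0.48 kg: the heavier. Carrying it over the dish.

```bash
python3 -m creep '{"translation":[[0,0,-0.2],[0,0,-0.4],[0,0,-0.3],[0,0,-0.1],[0,0,0]],"turn":[[0,0,0],[0,0,0],[0,0,0],[0,0,0],[0,0,0]],"grip":[0.2,0.2,0.2,0.2,0.2]}'
python3 -c "
from plan import *
plan([(.556,-.0335,.195,10,None)],grip=.2)"
```

```text
time_s: 27.45
tool_pos: [0.4671, 0.2345, 0.2021]
tool_rot: [180.0, -0.0, 116.4]
force: [-0.7, -0.1, -4.8]
grip_width: 0.0529
grasp_force: 40.0
{"translation":[[-0.35,0.04,0.01],[-0.34,0.03,0.01],[-0.35,0.04,0.01],[-0.35,0.03,0.01],[-0.36,0.04,0]],"turn":[[0,0,0.017],[0,0,0.016],[0,0,0.017],[0,0,0.016],[0,0,0.017]],"grip":[0.2,0.2,0.2,0.2,0.2]}
{"translation":[[-0.36,0.03,0.01],[-0.35,0.03,0.01],[-0.37,0.04,0.01],[-0.36,0.03,0.01],[-0.36,0.04,0.01]],"turn":[[0,0,0.016],[0,0,0.017],[0,0,0.017],[0,0,0.016],[0,0,0.017]],"grip":[0.2,0.2,0.2,0.2,0.2]}
end [ 0.5563 -0.0332  0.1949] 86.5
```

```bash
python3 -m creep '{"translation":[[-0.35,0.04,0.01],[-0.34,0.03,0.01],[-0.35,0.04,0.01],[-0.35,0.03,0.01],[-0.36,0.04,0]],"turn":[[0,0,0.017],[0,0,0.016],[0,0,0.017],[0,0,0.016],[0,0,0.017]],"grip":[0.2,0.2,0.2,0.2,0.2]}'
python3 -m creep '{"translation":[[-0.36,0.03,0.01],[-0.35,0.03,0.01],[-0.37,0.04,0.01],[-0.36,0.03,0.01],[-0.36,0.04,0.01]],"turn":[[0,0,0.016],[0,0,0.017],[0,0,0.017],[0,0,0.016],[0,0,0.017]],"grip":[0.2,0.2,0.2,0.2,0.2]}'
python3 -m creep '{"translation":[[0,0,0],[0,0,0],[0,0,0],[0,0,0],[0,0,0]],"turn":[[0,0,0],[0,0,0],[0,0,0],[0,0,0],[0,0,0]],"grip":[0.2,0.2,0.2,0.2,0.2]}'
python3 - <<'E'
from plan import *
c=env.read_camera("scene"); st(); cv2.imwrite("pics/s5.png",cv2.cvtColor(c["frame"],cv2.COLOR_RGB2BGR))
E
```

```text
time_s: 28.08
tool_pos: [0.5295, 0.1062, 0.1983]
tool_rot: [-180.0, 0.0, 101.2]
force: [0.3, 0.0, -4.1]
grip_width: 0.0532
grasp_force: 40.0
time_s: 28.7
tool_pos: [0.5562, -0.0352, 0.1944]
tool_rot: [180.0, -0.0, 86.3]
force: [0.3, 0.3, -5.0]
grip_width: 0.0529
grasp_force: 40.0
time_s: 29.32
tool_pos: [0.5561, -0.0327, 0.1945]
tool_rot: [180.0, -0.0, 86.5]
force: [0.7, 0.6, -4.3]
grip_width: 0.0533
grasp_force: 40.0
29.38 pos [ 0.5561 -0.0329  0.1945] rot [180.   -0.   86.5] F [-0.3  0.2 -5.8] w 0.0527 gf 40.0 q7 2.0
```

View pics/s5.png

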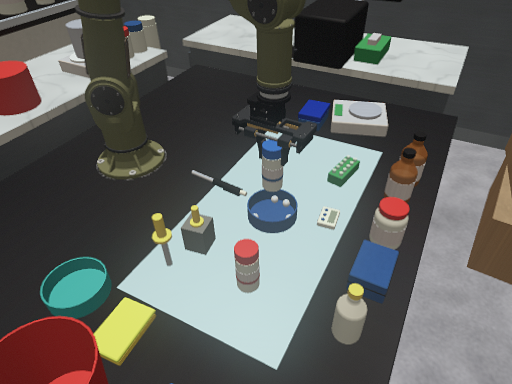

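The view shows the blue bottle held upright over the dish at (272,165), the red bottle standing at (247,262), the rod seated at (196,217), and the bystanders unmoved. Handing in.

```bash
python3 -c "
from cell import env
print(env.sign_off())"
```

```text
the job is handed in; nothing more can be done
None
```

I handed the job in at about 29 s, with no verdict returned: the beads are stirred (four or more measured at least 16 mm from any starting spot), the rod is back in its stand and released, and the red-capped bottle (about 0.16 kg by wrist force) stands on the mat while the arm holds the heavier blue-capped one (about 0.48 kg) upright over the dish.

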